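# Turn round the row of hinge parts for refitting

## Task

The four shutter-hinge parts stand in their coloured dishes in the order in which they came off; to put the hinge back together I need them the other way round. Move them all to the empty aluminium rack, one standing upright in each pocket, in the reverse order: seen from the robot, the part at the left end of the old row goes into the right-end pocket, the next one into the pocket beside it, and so on. Do not tip any part over, and leave the glass jar where it stands.

Things in the scene. Friction and masses are not known exactly. Their poses are not given: they have to be found in the camera images.
- pin_mid (a point): hinge pin, bright zinc-plated steel, standing on its head: head 30 mm across and 8 mm high at the bottom, smooth shank 16 mm across above it, 84 mm tall in all with a tapered top 6 mm. Point on its axis half-way up (42 mm above its foot); z up along its axis
- bush_mid (a point): brass bush, a plain upright brass cylinder 28 mm across and 70 mm tall with a dark bore mark on top. Point on its axis half-way up (35 mm above its foot); z up along its axis
- sleeve_mid (a point): white nylon flanged sleeve, upright: flange 34 mm across and 8 mm high at the bottom, body 24 mm across above it, 72 mm tall in all, dark bore mark on top. Point on its axis half-way up (36 mm above its foot); z up along its axis
- finial_mid (a point): black finial, upright: foot 30 mm across and 6 mm high, cylinder 24 mm across up to 56 mm, then a 14 mm neck to 62 mm and a 22 mm ball on top, 80 mm tall in all. Point on its axis half-way up (40 mm above its foot); z up along its axis
- dish_red: red plastic dish, 52 mm square, 9 mm high, walls and floor 3 mm, fixed on a 12 mm dark board on the robot's left or right; origin: centre of its underside, 12 mm above the plank. At the start the hinge pin stands in it. The four dishes form a straight row, 65 mm apart, their order different at every start; its y axis runs along the row to the robot's left, x across it away from the robot
- dish_yellow: yellow plastic dish, 52 mm square, 9 mm high, walls and floor 3 mm, fixed on a 12 mm dark board on the robot's left or right; origin: centre of its underside, 12 mm above the plank. At the start the brass bush stands in it. The four dishes form a straight row, 65 mm apart, their order different at every start; its y axis runs along the row to the robot's left, x across it away from the robot
- dish_blue: blue plastic dish, 52 mm square, 9 mm high, walls and floor 3 mm, fixed on a 12 mm dark board on the robot's left or right; origin: centre of its underside, 12 mm above the plank. At the start the white sleeve stands in it. The four dishes form a straight row, 65 mm apart, their order different at every start; its y axis runs along the row to the robot's left, x across it away from the robot
- dish_green: green plastic dish, 52 mm square, 9 mm high, walls and floor 3 mm, fixed on a 12 mm dark board on the robot's left or right; origin: centre of its underside, 12 mm above the plank. At the start the black finial stands in it. The four dishes form a straight row, 65 mm apart, their order different at every start; its y axis runs along the row to the robot's left, x across it away from the robot
- target_rack: empty aluminium rack with grey rims, 66 x 270 x 20 mm, fixed on the plank on the other side from the dishes. Origin at the centre of its underside, on the plank; its y axis runs along its row towards the robot's left, x across it away from the robot. Four pockets, centres at y = +97.5, +32.5, -32.5, -97.5 mm, each 54 mm (x) by 57 mm (y), floor 10 mm above the plank, rims 20 mm above the plank
- jar: glass jar with a screwed-on lid, 72 mm across, 100 mm tall, beyond the racks in the middle, to be left alone; origin at the centre of its underside
There are look-alikes about, which are no part of the job. What is shaped like the part that bears finial_mid but pink is not meant.

How it is judged:
By the outcome, as a careful person would: the job done as asked, in the order asked, and still so for the second after the job is handed in, with the robot touching nothing.
It also fails if it takes over 102 s, if anything falls off the work surface, if the arm or the gripper's body presses on something with over 40 N, if the wrist force passes 120 N, or if a joint passes its speed limit or range.

## Robot

A 6-joint arm with a two-finger parallel gripper is mounted at the origin on the work surface. World frame = base frame: x ahead of the robot, y to its left, z up, the work surface at z = 0. Lengths are in m, angles in rad, forces in N, time in s.
With the tool pointing down it reaches from about 0.35 to 0.775 m from the base axis. Payload 7.3 kg.
Tool frame: the origin (TCP) lies at the very end of the fingers, on their centre line; the grasp point (between the pads) lies 19 mm behind it; z points along the fingers, y is the line along which they close (so a half turn about z gives the same grasp; the last joint's range is limited). The gripper opens to 92 mm and grips with 3 to 60 N. Pads are 19 mm wide; open, the fingers measure 130 mm over their backs; the gripper's body (75 mm by 190 mm) begins 47 mm behind the grasp point.
Start: joints at [1.054, 0.342, 1.524, -0, 1.275, -0.146], TCP at [0.19, 0.489, 0.227] pointing down, gripper open.
Joint ranges: [-2.53, 2.53], [-0.77, 2.02], [0.04, 2.7], [-1, 4.14], [0.28, 2.66], [-3.11, 3.11]. Speed limits (rad/s): [2.57, 2.57, 3.14, 3.14, 3.14, 3.14].

## Interface

Orientations are given as [roll, pitch, yaw] about the fixed x, y, z axes, in that order (R = Rz(yaw) Ry(pitch) Rx(roll)).
In Python, from cell import robot, read_camera, get_calibration gives the robot as it stands. The module is installed in compiled form; this text tells all that it offers.
- The arm moves only by the tool send_rows, never from a script. Its argument "plan" is a list of rows, each a list of 2 entries, a list of its own where there are three numbers: the shift along the tool's x, y, z as a fraction of full scale, then the turn, a rotation vector about the tool's x, y, z as a fraction of full scale. A call has exactly 10 rows; each row shifts and turns the commanded pose from where the row before left it, along the tool's axes as they then stand; what a row does not reach is not made up. Full scale, the value 1, is 0.025 m for a shift and 90 degrees for a turn. A row lasts 1/8 s, in which the tool goes at most 62.5 mm and 10.7 degrees, less where a joint would pass 70% of its speed; a pose out of reach is approached as far as the arm can. A call with a number of a shift or a turn outside -1 to 1 is refused whole. A call with a gripper value outside its range is refused whole. "gripper" is the opening, from -1 (shut) to 1 (fully open), so that 0 is half open, set as the call begins (left out, the last holds). The fingers move at their own pace and stop on an object; "force" is the grip in N (left out, the last holds). Time passes only in rows, so rows that do not move let the fingers close, or fill a call up. It gives the time, the measured TCP pose, the force, the opening and the grip force at its end, in the units of the state.
- robot.observe(): the state, without advancing time (a new reading comes with each control period).
- read_camera(name): name is "scene" or "top" or "wrist"; returns (picture, depth): 480x640x3 uint8, blue, green, red; 480x640 float32, m along the optical axis (not along the pixel's ray), 0 where there is no reading.
- get_calibration(name): a dict with "intrinsics" (3x3 intrinsics, pixels), "rvec" (rotation vector, rad) and "tvec" (3), from world to camera coordinates, as OpenCV has them. Camera axes: x right, y down, z forward; pixel columns grow to the right and rows downward; lengths in m; the calibration is good to about 2 mm. The wrist camera is an equidistant fisheye: a pixel r from the principal point sees the ray r / f radians off the axis. A picture is of the moment at which its call begins: read the wrist's pose just before it. get_calibration takes no time and is no camera call; for the wrist camera it gives the pose at the moment of the call.
- robot.hand_in(): hands the job in; it is judged then, once.
The state is a dict: "time": time; "qpos": joint angles; "qvel": joint speeds; "joint_efforts": joint torques, N m; "tool_pos": TCP position; "tool_rot": TCP orientation; "contact_force": force on the tool from outside, world axes, zero at the start; "torque": the same for the moment, N m; "opening": finger opening in m; "grip_force": force on a finger pad.
Only numpy, scipy, OpenCV 4.12 (cv2) and the standard library are available. Lean on these libraries where they do the work, as an engineer would, in place of code of your own. Each camera call takes 0.05 s, during which the arm holds its last target. There are 200 camera calls.

## Working session

There is one attempt and no reset: what is moved stays moved. The work goes in short steps, Python scripts to look and compute and a tool call to move; the robot and the scene stay as the last step left them, time stands still between calls to the robot, and variables do not carry over. Pictures are saved under pics/ and viewed, at most 14 in all, crops included, and the job is handed in when it is done.

Besides the shell and the picture viewer there is one more tool, called after "Emit:" in YAML: its name, and indented under it one key for each argument. send_rows: Moves the arm, as the interface text tells. Shift numbers are shares of 0.025 m and turn numbers shares of 90 degrees, none past 1 either way. Its arguments: {"type":"object","properties":{"plan":{"type":"array"},"gripper":{"type":"number"},"force":{"type":"number"}},"required":["plan"]}

```bash
mkdir -p pics; python3 - <<'E'
from cell import robot, read_camera, get_calibration
import cv2
print(robot.observe())
for n in("scene","top"):
    p,d=read_camera(n); cv2.imwrite(f"pics/{n}0.png",p); import numpy as np; np.save(f"{n}_d.npy",d); print(get_calibration(n))
E
```

```text
{'time': 0.0, 'qpos': array([ 1.05400478e+00,  3.42739143e-01,  1.52499099e+00,  4.75165014e-05,
        1.27539504e+00, -1.45985643e-01]), 'qvel': array([-0.00046612, -0.00150484,  0.00063571,  0.00054111, -0.00125579,
       -0.00056702]), 'joint_efforts': array([-3.35123359e-04, -4.31235337e+01, -2.44226933e+01,  7.17120920e-02,
        5.55522332e-02, -2.20040265e-04]), 'tool_pos': array([0.19000531, 0.48899025, 0.22604552]), 'tool_rot': array([-3.14008305e+00, -2.67885692e-04,  2.77077268e+00]), 'contact_force': array([ 0.68638533, -0.93219343, -0.53841694]), 'torque': array([0.02255314, 0.03308418, 0.00378021]), 'grip_force': 0.0, 'opening': 0.09182863638941798}
{'intrinsics': array([[517.31153081,   0.        , 314.73847369],
       [  0.        , 517.31153081, 238.08522728],
       [  0.        ,   0.        ,   1.        ]]), 'rvec': array([ 1.79852515,  1.82516829, -0.65078752]), 'tvec': array([ 0.00631326, -0.43613518,  1.4255951 ])}
{'intrinsics': array([[479.64922533,   0.        , 317.61455509],
       [  0.        , 479.64922533, 237.65928385],
       [  0.        ,   0.        ,   1.        ]]), 'rvec': array([ 2.16867491, -2.13002198,  0.14608014]), 'tvec': array([-0.00576316,  0.60570311,  0.85377533])}
```

View pics/scene0.png

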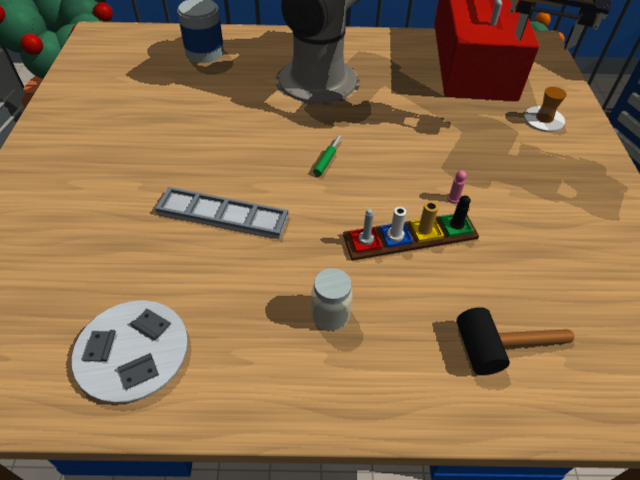

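View pics/top0.png

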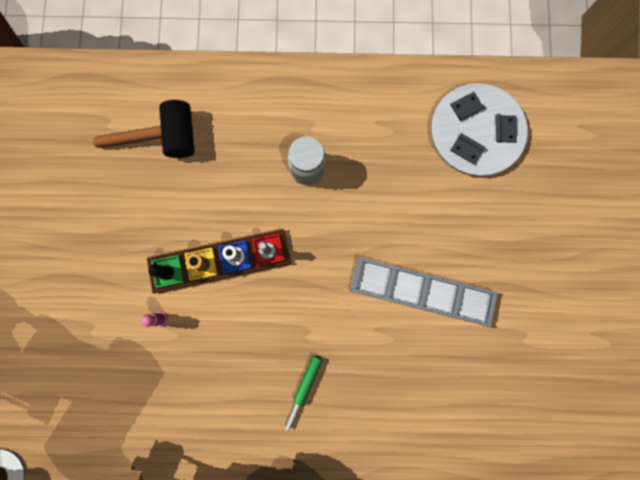

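Top view (up = away from the robot, left = its left) shows:
- **Dishes, left to right:** green with finial (165,270), yellow with bush (200,262), blue with sleeve (234,253), red with pin (267,248).
- **Rack:** spans (352,272) to (497,310), on the right.
- **Jar:** (306,160).

Finial candidates are the black one in the green dish (165,270), the pink look-alike on the table (155,320) and the black mallet head (176,128). I choose the black one in the green dish.

```bash
cat > h.py <<'E'
import cv2, numpy as np
from cell import robot, read_camera, get_calibration
def cloud(n,d):
    c=get_calibration(n);K=c["intrinsics"];R=cv2.Rodrigues(c["rvec"])[0]
    v,u=np.mgrid[:480,:640]
    P=np.stack([(u-K[0,2])/K[0,0]*d,(v-K[1,2])/K[1,1]*d,d],-1)
    return (P-c["tvec"])@R
def plane(n,uv,z):
    c=get_calibration(n);R=cv2.Rodrigues(c["rvec"])[0]
    r=cv2.undistortPoints(np.float64(uv).reshape(-1,1,2),c["intrinsics"],None)[:,0]
    r=np.c_[r,np.ones(len(r))]@R; o=-R.T@c["tvec"]
    return (o+r*((z-o[2])/r[:,2:]))[:,:2]
E
python3 - <<'E'
from h import *
p=cv2.imread("pics/top0.png"); d=np.load("top_d.npy"); X=cloud("top",d)
hsv=cv2.cvtColor(p,cv2.COLOR_BGR2HSV);H,S,V=cv2.split(hsv)
box=np.zeros((480,640),bool);box[225:300,140:300]=1
def big(m):
    c=max(cv2.findContours(m.astype(np.uint8),cv2.RETR_EXTERNAL,cv2.CHAIN_APPROX_NONE)[0],key=cv2.contourArea);return c[:,0]
for n,lo,hi in(("red",-1,8),("yellow",22,35),("blue",100,130),("green",50,85)):
    m=((H<=hi)&(H>=lo)&(S>150)&(V>60)&box)
    if n=="red":m|=(H>174)&(S>150)&(V>60)&box
    m=cv2.morphologyEx(m.astype(np.uint8),cv2.MORPH_CLOSE,np.ones((9,9)))
    w=plane("top",big(m),.021);r=cv2.minAreaRect(w.astype(np.float32));print(n,np.round(r[0],4),np.round(r[1],3),r[2])
rm=(S<70)&(V>60);rm[:,:340]=0;rm[:245]=0;rm[340:]=0;rm[:,510:]=0
w=plane("top",big(cv2.morphologyEx(rm.astype(np.uint8),cv2.MORPH_OPEN,np.ones((5,5)))),.02)
print("rack",cv2.minAreaRect(w.astype(np.float32)))
hi=box&(X[...,2]>.075)&(X[...,2]<.11)
hi|=((X[...,2]>.05)&(X[...,2]<.11)); hi[:220]=0;hi[340:]=0;hi[:,:130]=0;hi[:,310:]=0
k,L=cv2.connectedComponents(hi.astype(np.uint8))
for i in range(1,k):
    q=X[L==i]
    if len(q)<8: continue
    t=q[q[:,2]>q[:,2].max()-.008]
    print(len(q),len(t),"top",np.round((t.min(0)+t.max(0))/2,4),np.round(np.ptp(t,0)[:2],3),p[L==i].mean(0).round())
j=X[140:185,285:325].reshape(-1,3);j=j[j[:,2]>.09];print("jar",j.mean(0))
cv2.imwrite("pics/crop.png",cv2.resize(p[220:340,130:310],None,fx=4,fy=4,interpolation=2))
E
```

```text
red [0.5833 0.108 ] [0.058 0.072] 12.816227912902832
yellow [0.5545 0.2259] [0.053 0.053] 13.452695846557617
blue [0.5696 0.1625] [0.053 0.053] 12.83302116394043
green [0.5396 0.2882] [0.051 0.051] 13.484088897705078
rack ((0.5106368660926819, -0.19591684639453888), (0.2716136574745178, 0.06707879155874252), 76.65070343017578)
99 51 top [0.5826 0.1018 0.0996] [0.012 0.014] [121. 124. 125.]
188 140 top [0.571  0.1607 0.0888] [0.022 0.021] [154. 158. 158.]
259 191 top [0.5551 0.223  0.0864] [0.027 0.028] [ 52. 103. 136.]
220 99 top [0.5376 0.2906 0.0937] [0.019 0.018] [17. 21. 19.]
189 92 top [0.4507 0.3025 0.0797] [0.019 0.019] [103.  87. 157.]
jar [0.7460677  0.02872427 0.10484894]
```

View pics/crop.png

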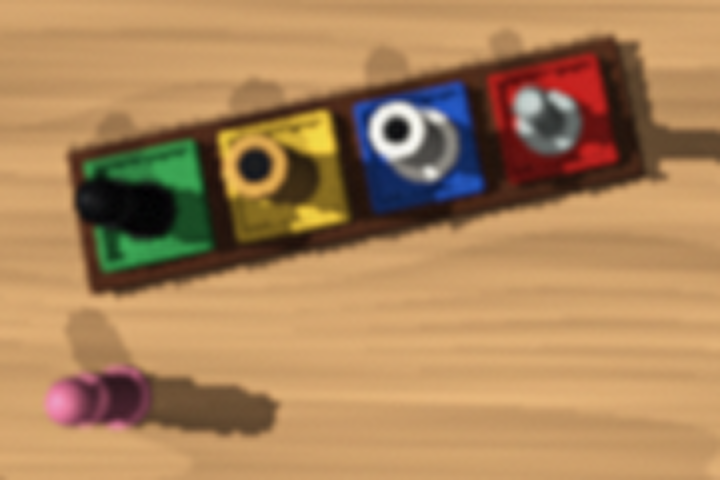

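The crop confirms it: black finial in green (far left), then brass bush, white sleeve and zinc pin. The pink look-alike stands apart on the table at crop (100,400). I'll take the finial first.

Emit:
send_rows:
  plan:
    - [[0,0,0],[0,0,0.102]]
    - [[0,0,0],[0,0,0.102]]
    - [[0,0,0],[0,0,0.102]]
    - [[0,0,0],[0,0,0.102]]
    - [[0,0,0],[0,0,0.102]]
    - [[0,0,0],[0,0,0.102]]
    - [[-0.9,1,0],[0,0,0]]
    - [[-0.9,1,0],[0,0,0]]
    - [[-0.9,1,0],[0,0,0]]
    - [[-0.9,1,0],[0,0,0]]
  gripper: 0.3
  force: 20

```text
time: 1.35
tool_pos: [0.3094, 0.4248, 0.2264]
tool_rot: [-3.141, 0.0, 1.81]
contact_force: [-0.1, -0.6, -0.2]
opening: 0.0594
grip_force: 0.0
```

Emit:
send_rows:
  plan:
    - [[-0.9,1,0],[0,0,0]]
    - [[-0.9,1,0],[0,0,0]]
    - [[-0.9,1,0],[0,0,0]]
    - [[-0.9,1,0],[0,0,0]]
    - [[-0.9,1,0],[0,0,0]]
    - [[-0.9,1,0],[0,0,0]]
    - [[-0.9,1,0.5],[0,0,0]]
    - [[-0.9,0.6,0.5],[0,0,0]]
    - [[0,0,0.5],[0,0,0]]
    - [[0,0,0],[0,0,0]]

```text
time: 2.6
tool_pos: [0.5346, 0.2956, 0.1878]
tool_rot: [-3.138, 0.0, 1.809]
contact_force: [-0.1, -0.5, -0.4]
opening: 0.0595
grip_force: 0.0
```

```bash
cat >> h.py <<'E'
def to(x,y,z):
    s=robot.observe(); R=cv2.Rodrigues(np.zeros(3))[0]
    from scipy.spatial.transform import Rotation as Ro
    M=Ro.from_euler("xyz",s["tool_rot"]).as_matrix()
    print("t",s["time"].__round__(2),s["tool_pos"].round(4),np.degrees(s["tool_rot"]).round(1),"rows",((np.array([x,y,z])-s["tool_pos"])@M/.025).round(2))
E
python3 - <<'E'
from h import *
to(.5376,.2906,.038)
p,d=read_camera("wrist");cv2.imwrite("pics/w1.png",p)
E
```

```text
t 2.6 [0.5346 0.2956 0.1878] [-179.8    0.   103.7] rows [-0.22  0.09  5.99]
```

View pics/w1.png

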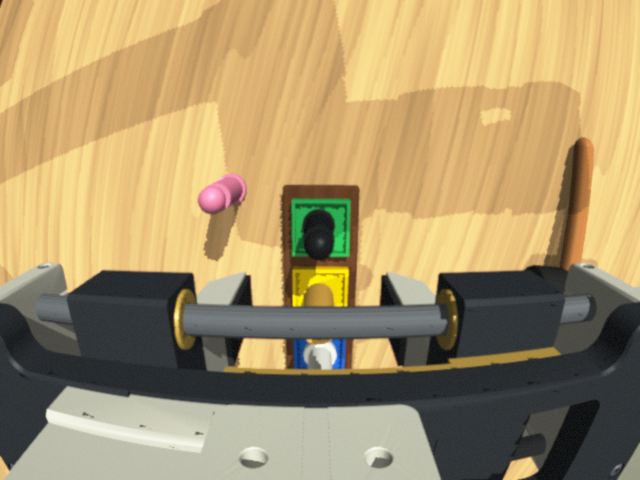

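The wrist view shows the finial (319,230) laterally centred between the fingers. The pink one (220,193) is well clear. Descending.

Emit:
send_rows:
  plan:
    - [[-0.22,0.09,0.6],[0,0,0]]
    - [[0,0,1],[0,0,0]]
    - [[0,0,1],[0,0,0]]
    - [[0,0,1],[0,0,0]]
    - [[0,0,1],[0,0,0]]
    - [[0,0,0.8],[0,0,0]]
    - [[0,0,0.4],[0,0,0]]
    - [[0,0,0.2],[0,0,0]]
    - [[0,0,0],[0,0,0]]
    - [[0,0,0],[0,0,0]]

```text
time: 3.9
tool_pos: [0.5398, 0.291, 0.04]
tool_rot: [3.14, -0.0, 1.81]
contact_force: [-0.2, -1.1, -0.4]
opening: 0.0596
grip_force: 0.0
```

Emit:
send_rows:
  plan:
    - [[0,0,0],[0,0,0]]
    - [[0,0,0],[0,0,0]]
    - [[0,0,0],[0,0,0]]
    - [[0,0,0],[0,0,0]]
    - [[0,0,0],[0,0,0]]
    - [[0,0,0],[0,0,0]]
    - [[0,0,0],[0,0,0]]
    - [[0,0,0],[0,0,0]]
    - [[0,0,0],[0,0,0]]
    - [[0,0,0],[0,0,0]]
  gripper: -1
  force: 25

```text
time: 5.15
tool_pos: [0.5392, 0.2907, 0.0392]
tool_rot: [-3.141, -0.0, 1.809]
contact_force: [-1.5, -0.8, 0.1]
opening: 0.0233
grip_force: 25.0
```

Emit:
send_rows:
  plan:
    - [[0,0,-0.4],[0,0,0]]
    - [[0,0,-1],[0,0,0]]
    - [[0,0,-1],[0,0,0]]
    - [[0,0,-1],[0,0,0]]
    - [[0,0,-1],[0,0,0]]
    - [[-0.5,-0.2,-0.6],[0,0,0]]
    - [[-1,-0.34,0],[0,0,0]]
    - [[-1,-0.34,0],[0,0,0]]
    - [[-1,-0.34,0],[0,0,0]]
    - [[-1,-0.34,0],[0,0,0]]

```text
time: 6.4
tool_pos: [0.5275, 0.1705, 0.1642]
tool_rot: [-3.141, 0.0, 1.809]
contact_force: [0.2, -0.2, -1.1]
opening: 0.0235
grip_force: 25.0
```

Emit:
send_rows:
  plan:
    - [[-1,-0.34,0],[0,0,0]]
    - [[-1,-0.34,0],[0,0,0]]
    - [[-1,-0.34,0],[0,0,0]]
    - [[-1,-0.34,0],[0,0,0]]
    - [[-1,-0.34,0],[0,0,0]]
    - [[-1,-0.34,0],[0,0,0]]
    - [[-1,-0.34,0],[0,0,0]]
    - [[-1,-0.34,0],[0,0,0]]
    - [[-1,-0.34,0],[0,0,0]]
    - [[-1,-0.34,0],[0,0,0]]

```text
time: 7.65
tool_pos: [0.5037, -0.0922, 0.1642]
tool_rot: [-3.141, -0.0, 1.809]
contact_force: [-0.0, 1.0, -1.6]
opening: 0.0235
grip_force: 25.0
```

Emit:
send_rows:
  plan:
    - [[-1,-0.34,0],[0,0,0]]
    - [[-1,-0.34,0],[0,0,0]]
    - [[-1,-0.34,0],[0,0,0]]
    - [[-1,-0.34,0],[0,0,0]]
    - [[-1,-0.34,0],[0,0,0]]
    - [[-1,-0.34,0],[0,0,0]]
    - [[-1,-0.34,0],[0,0,0]]
    - [[-0.6,-0.2,0],[0,0,0.1]]
    - [[0,0,0],[0,0,0.1]]
    - [[0,0,0],[0,0,0.1]]

```text
time: 8.9
tool_pos: [0.4857, -0.2913, 0.164]
tool_rot: [-3.141, -0.0, 1.332]
contact_force: [-0.2, 1.2, -2.2]
opening: 0.0237
grip_force: 25.0
```

```bash
python3 - <<'E'
from h import *
to(.4881,-.2908,.035)
p,d=read_camera("top");cv2.imwrite("pics/t2.png",p)
E
```

```text
t 8.9 [ 0.4857 -0.2913  0.164 ] [-180.    -0.    76.3] rows [0.04 0.09 5.16]
```

View pics/t2.png

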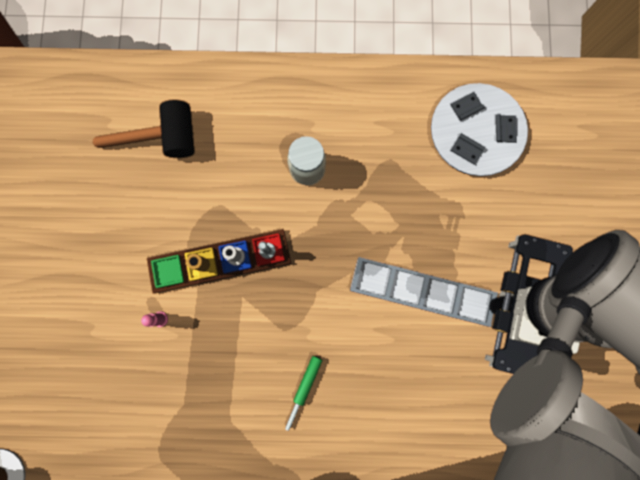

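Only the green dish is empty and the other three parts still stand. The gripper looks displaced at (530,310), which fits the parallax at its height. Lowering.

Emit:
send_rows:
  plan:
    - [[0.04,0.09,0.7],[0,0,0]]
    - [[0,0,1],[0,0,0]]
    - [[0,0,1],[0,0,0]]
    - [[0,0,1],[0,0,0]]
    - [[0,0,0.7],[0,0,0]]
    - [[0,0,0.4],[0,0,0]]
    - [[0,0,0.25],[0,0,0]]
    - [[0,0,0.08],[0,0,0]]
    - [[0,0,0],[0,0,0]]
    - [[0,0,0],[0,0,0]]

```text
time: 10.2
tool_pos: [0.4895, -0.2904, 0.0364]
tool_rot: [3.141, 0.0, 1.338]
contact_force: [-0.5, 0.4, -1.1]
opening: 0.0236
grip_force: 25.0
```

Emit:
send_rows:
  plan:
    - [[0,0,0.06],[0,0,0]]
    - [[0,0,0],[0,0,0]]
    - [[0,0,0],[0,0,0]]
    - [[0,0,0],[0,0,0]]
    - [[0,0,0],[0,0,0]]
    - [[0,0,0],[0,0,0]]
    - [[0,0,0],[0,0,0]]
    - [[0,0,0],[0,0,0]]
    - [[0,0,0],[0,0,0]]
    - [[0,0,0],[0,0,0]]
  force: 15

```text
time: 11.45
tool_pos: [0.4892, -0.2902, 0.0344]
tool_rot: [3.142, -0.0, 1.338]
contact_force: [0.7, 0.6, -1.4]
opening: 0.0238
grip_force: 15.0
```

Emit:
send_rows:
  plan:
    - [[0,0,0],[0,0,0]]
    - [[0,0,0],[0,0,0]]
    - [[0,0,0],[0,0,0]]
    - [[0,0,0],[0,0,0]]
    - [[0,0,0],[0,0,0]]
    - [[0,0,-0.5],[0,0,0]]
    - [[0,0,-1],[0,0,0]]
    - [[0,0,-1],[0,0,0]]
    - [[0,0,-1],[0,0,0]]
    - [[0,0,-1],[0,0,0]]
  gripper: 0.2

```text
time: 12.7
tool_pos: [0.4893, -0.2902, 0.1488]
tool_rot: [3.141, 0.0, 1.338]
contact_force: [-0.3, -0.5, -0.0]
opening: 0.0551
grip_force: 0.0
```

```bash
python3 - <<'E'
from h import *
to(.5551,.223,.15)
p,d=read_camera("scene");cv2.imwrite("pics/s3.png",cv2.resize(p[140:300,120:520],None,fx=2,fy=2))
E
```

```text
t 12.7 [ 0.4893 -0.2902  0.1488] [179.9   0.   76.7] rows [20.58 -2.17 -0.06]
```

View pics/s3.png

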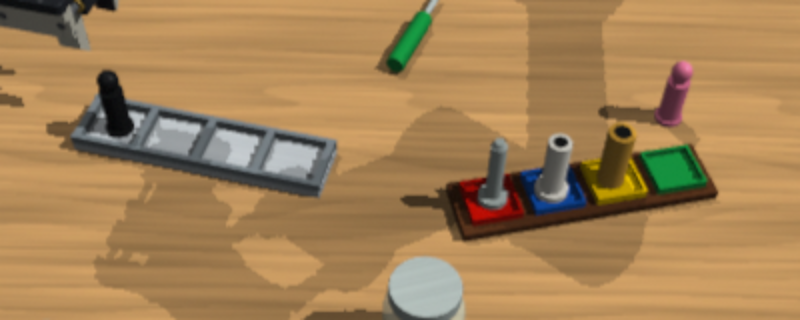

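The finial stands upright in the right-end pocket (crop 115,110). Next is the bush.

Emit:
send_rows:
  plan:
    - [[1,-0.1,0],[0,0,0]]
    - [[1,-0.1,0],[0,0,0]]
    - [[1,-0.1,0],[0,0,0]]
    - [[1,-0.1,0],[0,0,0]]
    - [[1,-0.1,0],[0,0,0]]
    - [[1,-0.1,0],[0,0,0]]
    - [[1,-0.1,0],[0,0,0]]
    - [[1,-0.1,0],[0,0,0]]
    - [[1,-0.1,0],[0,0,0]]
    - [[1,-0.1,0],[0,0,0]]

```text
time: 14.0
tool_pos: [0.5226, -0.0403, 0.1473]
tool_rot: [3.141, -0.0, 1.338]
contact_force: [-0.1, -0.4, -0.9]
opening: 0.0547
grip_force: 0.0
```

Emit:
send_rows:
  plan:
    - [[1,-0.1,0],[0,0,0]]
    - [[1,-0.1,0],[0,0,0]]
    - [[1,-0.1,0],[0,0,0]]
    - [[1,-0.1,0],[0,0,0]]
    - [[1,-0.1,0],[0,0,0]]
    - [[1,-0.1,0],[0,0,0]]
    - [[1,-0.1,0],[0,0,0]]
    - [[1,-0.1,0],[0,0,0]]
    - [[1,-0.1,0],[0,0,0]]
    - [[1,-0.1,0],[0,0,0]]

```text
time: 15.25
tool_pos: [0.5558, 0.2087, 0.1473]
tool_rot: [3.141, -0.0, 1.338]
contact_force: [0.2, -0.1, -0.2]
opening: 0.0549
grip_force: 0.0
```

Emit:
send_rows:
  plan:
    - [[0.58,-0.17,0],[0,0,-0.1]]
    - [[0,0,0],[0,0,-0.1]]
    - [[0,0,0],[0,0,-0.1]]
    - [[0,0,0],[0,0,0]]
    - [[0,0,0.6],[0,0,0]]
    - [[0,0,0.5],[0,0,0]]
    - [[0,0,0],[0,0,0]]
    - [[0,0,0],[0,0,0]]
    - [[0,0,0],[0,0,0]]
    - [[0,0,0],[0,0,0]]

```text
time: 16.5
tool_pos: [0.5552, 0.223, 0.1198]
tool_rot: [3.141, -0.0, 1.809]
contact_force: [-0.8, -0.2, 0.4]
opening: 0.0551
grip_force: 0.0
```

```bash
python3 - <<'E'
from h import *
to(.5551,.223,.037)
p,d=read_camera("wrist");cv2.imwrite("pics/w4.png",p)
E
```

```text
t 16.5 [0.5552 0.223  0.1198] [180.   -0.  103.7] rows [-0.   -0.01  3.31]
```

View pics/w4.png

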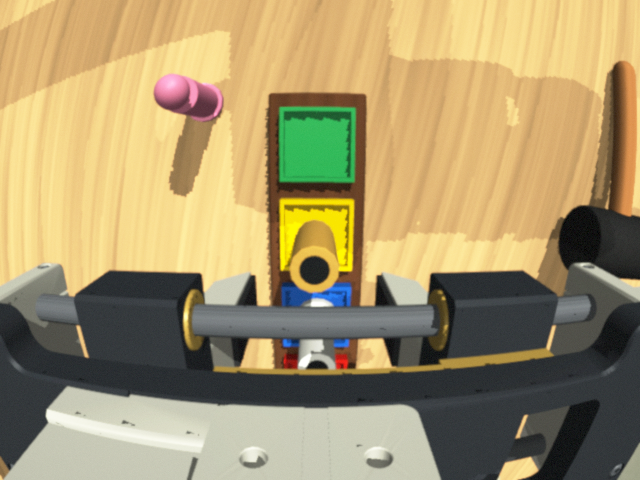

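The brass bush (315,260) is centred between the fingers. Descend 83 mm and close.

Emit:
send_rows:
  plan:
    - [[0,0,0.6],[0,0,0]]
    - [[0,0,1],[0,0,0]]
    - [[0,0,0.9],[0,0,0]]
    - [[0,0,0.5],[0,0,0]]
    - [[0,0,0.2],[0,0,0]]
    - [[0,0,0.1],[0,0,0]]
    - [[0,0,0],[0,0,0]]
    - [[0,0,0],[0,0,0]]
    - [[0,0,0],[0,0,0]]
    - [[0,0,0],[0,0,0]]

```text
time: 17.8
tool_pos: [0.5551, 0.223, 0.0372]
tool_rot: [3.141, -0.0, 1.809]
contact_force: [-0.4, 0.5, 0.6]
opening: 0.0553
grip_force: 0.0
```

Emit:
send_rows:
  plan:
    - [[0,0,0],[0,0,0]]
    - [[0,0,0],[0,0,0]]
    - [[0,0,0],[0,0,0]]
    - [[0,0,0],[0,0,0]]
    - [[0,0,0],[0,0,0]]
    - [[0,0,0],[0,0,0]]
    - [[0,0,0],[0,0,0]]
    - [[0,0,0],[0,0,0]]
    - [[0,0,0],[0,0,0]]
    - [[0,0,0],[0,0,0]]
  gripper: -1
  force: 30

```text
time: 19.05
tool_pos: [0.555, 0.2229, 0.037]
tool_rot: [3.142, -0.0, 1.809]
contact_force: [-0.4, -0.2, 0.3]
opening: 0.0278
grip_force: 30.0
```

Emit:
send_rows:
  plan:
    - [[0,0,-0.4],[0,0,0]]
    - [[0,0,-1],[0,0,0]]
    - [[0,0,-1],[0,0,0]]
    - [[0,0,-1],[0,0,0]]
    - [[0,0,-1],[0,0,0]]
    - [[-0.5,-0.19,-0.6],[0,0,0]]
    - [[-1,-0.37,0],[0,0,0]]
    - [[-1,-0.37,0],[0,0,0]]
    - [[-1,-0.37,0],[0,0,0]]
    - [[-1,-0.37,0],[0,0,0]]

```text
time: 20.3
tool_pos: [0.5404, 0.1021, 0.1619]
tool_rot: [-3.141, 0.0, 1.809]
contact_force: [0.0, -0.4, -2.5]
opening: 0.0276
grip_force: 30.0
```

Emit:
send_rows:
  plan:
    - [[-1,-0.37,0],[0,0,0]]
    - [[-1,-0.37,0],[0,0,0]]
    - [[-1,-0.37,0],[0,0,0]]
    - [[-1,-0.37,0],[0,0,0]]
    - [[-1,-0.37,0],[0,0,0]]
    - [[-1,-0.37,0],[0,0,0]]
    - [[-1,-0.37,0],[0,0,0]]
    - [[-1,-0.37,0],[0,0,0]]
    - [[-1,-0.37,0],[0,0,0]]
    - [[-1,-0.37,0],[0,0,0]]

```text
time: 21.55
tool_pos: [0.5093, -0.1624, 0.1619]
tool_rot: [-3.141, -0.0, 1.809]
contact_force: [0.8, -0.8, -2.1]
opening: 0.0272
grip_force: 30.0
```

Emit:
send_rows:
  plan:
    - [[-1,-0.37,0],[0,0,0]]
    - [[-1,-0.37,0],[0,0,0]]
    - [[-0.5,-0.17,0],[0,0,0]]
    - [[0,0,0],[0,0,0.1]]
    - [[0,0,0],[0,0,0.1]]
    - [[0,0,0],[0,0,0.1]]
    - [[0,0,0],[0,0,0]]
    - [[0,0,0],[0,0,0]]
    - [[0,0,0],[0,0,0]]
    - [[0,0,0],[0,0,0]]

```text
time: 22.8
tool_pos: [0.5029, -0.2271, 0.1619]
tool_rot: [-3.142, -0.0, 1.339]
contact_force: [-0.2, -0.3, -2.2]
opening: 0.0273
grip_force: 30.0
```

```bash
python3 - <<'E'
from h import *
to(.5031,-.2275,.0325)
E
```

```text
t 22.8 [ 0.5029 -0.2271  0.1619] [-180.    -0.    76.7] rows [-0.02  0.01  5.18]
```

Emit:
send_rows:
  plan:
    - [[0,0,0.7],[0,0,0]]
    - [[0,0,1],[0,0,0]]
    - [[0,0,1],[0,0,0]]
    - [[0,0,1],[0,0,0]]
    - [[0,0,0.7],[0,0,0]]
    - [[0,0,0.4],[0,0,0]]
    - [[0,0,0.25],[0,0,0]]
    - [[0,0,0.1],[0,0,0]]
    - [[0,0,0],[0,0,0]]
    - [[0,0,0],[0,0,0]]

```text
time: 24.05
tool_pos: [0.5032, -0.2273, 0.0337]
tool_rot: [3.141, 0.0, 1.338]
contact_force: [0.7, -0.2, -3.1]
opening: 0.0278
grip_force: 30.0
```

Emit:
send_rows:
  plan:
    - [[0,0,0],[0,0,0]]
    - [[0,0,0],[0,0,0]]
    - [[0,0,0],[0,0,0]]
    - [[0,0,0],[0,0,0]]
    - [[0,0,0],[0,0,0]]
    - [[0,0,-0.5],[0,0,0]]
    - [[0,0,-1],[0,0,0]]
    - [[0,0,-1],[0,0,0]]
    - [[0,0,-1],[0,0,0]]
    - [[0,0,-1],[0,0,0]]
  gripper: 0.2

```text
time: 25.3
tool_pos: [0.503, -0.2271, 0.1475]
tool_rot: [3.141, 0.0, 1.338]
contact_force: [-0.8, 0.9, -0.1]
opening: 0.0553
grip_force: 0.0
```

```bash
python3 - <<'E'
from h import *
to(.571,.1607,.1198)
p,d=read_camera("scene");cv2.imwrite("pics/s5.png",cv2.resize(p[140:300,120:520],None,fx=2,fy=2))
E
```

```text
t 25.3 [ 0.503  -0.2271  0.1475] [179.9   0.   76.7] rows [15.72 -0.93  1.1 ]
```

View pics/s5.png

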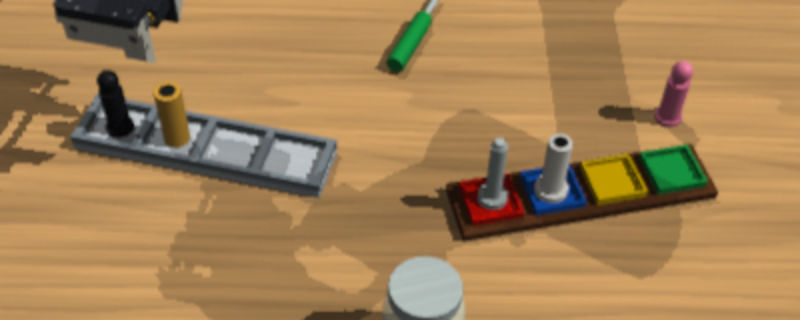

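The bush stands beside the finial (crop 172,115). Sleeve next.

Emit:
send_rows:
  plan:
    - [[1,-0.06,0],[0,0,0]]
    - [[1,-0.06,0],[0,0,0]]
    - [[1,-0.06,0],[0,0,0]]
    - [[1,-0.06,0],[0,0,0]]
    - [[1,-0.06,0],[0,0,0]]
    - [[1,-0.06,0],[0,0,0]]
    - [[1,-0.06,0],[0,0,0]]
    - [[1,-0.06,0],[0,0,0]]
    - [[1,-0.06,0],[0,0,0]]
    - [[1,-0.06,0],[0,0,0]]

```text
time: 26.6
tool_pos: [0.546, 0.0204, 0.146]
tool_rot: [3.141, -0.0, 1.338]
contact_force: [1.0, -0.2, 0.1]
opening: 0.055
grip_force: 0.0
```

Emit:
send_rows:
  plan:
    - [[1,-0.06,0],[0,0,0]]
    - [[1,-0.06,0],[0,0,0]]
    - [[1,-0.06,0],[0,0,0]]
    - [[1,-0.06,0],[0,0,0]]
    - [[1,-0.06,0],[0,0,0]]
    - [[0.72,-0.03,0],[0,0,-0.1]]
    - [[0,0,0],[0,0,-0.1]]
    - [[0,0,0.5],[0,0,-0.1]]
    - [[0,0,0.6],[0,0,0]]
    - [[0,0,0],[0,0,0]]

```text
time: 27.85
tool_pos: [0.5699, 0.1605, 0.1168]
tool_rot: [-3.139, -0.0, 1.806]
contact_force: [-0.2, -0.4, -0.5]
opening: 0.0549
grip_force: 0.0
```

```bash
python3 - <<'E'
from h import *
to(.571,.1607,.038)
p,d=read_camera("wrist");cv2.imwrite("pics/w6.png",p)
E
```

```text
t 27.85 [0.5699 0.1605 0.1168] [-179.8   -0.   103.5] rows [-0.    0.05  3.15]
```

View pics/w6.png

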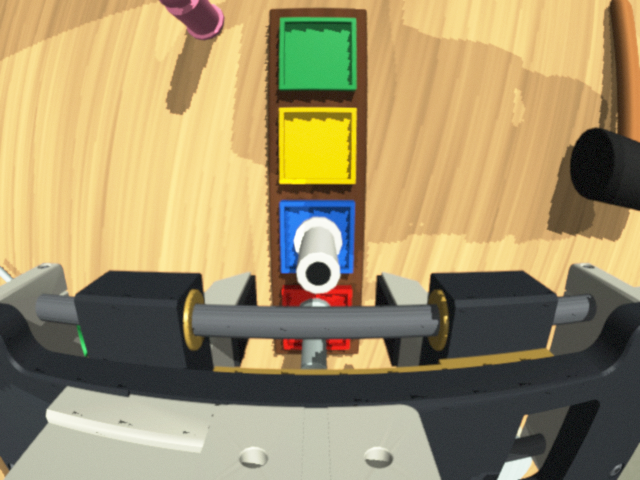

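The sleeve (318,260) is centred between the fingers. Descend 79 mm and close.

Emit:
send_rows:
  plan:
    - [[0,0.05,0.6],[0,0,0]]
    - [[0,0,1],[0,0,0]]
    - [[0,0,0.8],[0,0,0]]
    - [[0,0,0.5],[0,0,0]]
    - [[0,0,0.15],[0,0,0]]
    - [[0,0,0.05],[0,0,0]]
    - [[0,0,0],[0,0,0]]
    - [[0,0,0],[0,0,0]]
    - [[0,0,0],[0,0,0]]
    - [[0,0,0],[0,0,0]]

```text
time: 29.15
tool_pos: [0.5722, 0.161, 0.0409]
tool_rot: [3.141, -0.0, 1.809]
contact_force: [0.4, 0.5, -0.6]
opening: 0.0552
grip_force: 0.0
```

Emit:
send_rows:
  plan:
    - [[0,0,0],[0,0,0]]
    - [[0,0,0],[0,0,0]]
    - [[0,0,0],[0,0,0]]
    - [[0,0,0],[0,0,0]]
    - [[0,0,0],[0,0,0]]
    - [[0,0,0],[0,0,0]]
    - [[0,0,0],[0,0,0]]
    - [[0,0,0],[0,0,0]]
    - [[0,0,0],[0,0,0]]
    - [[0,0,0],[0,0,0]]
  gripper: -1
  force: 25

```text
time: 30.4
tool_pos: [0.5721, 0.161, 0.0407]
tool_rot: [3.142, -0.0, 1.809]
contact_force: [-0.0, 0.5, -1.3]
opening: 0.0236
grip_force: 25.0
```

Emit:
send_rows:
  plan:
    - [[0,0,-0.4],[0,0,0]]
    - [[0,0,-1],[0,0,0]]
    - [[0,0,-1],[0,0,0]]
    - [[0,0,-1],[0,0,0]]
    - [[0,0,-1],[0,0,0]]
    - [[-0.5,-0.21,-0.6],[0,0,0]]
    - [[-1,-0.43,0],[0,0,0]]
    - [[-1,-0.43,0],[0,0,0]]
    - [[-1,-0.43,0],[0,0,0]]
    - [[-1,-0.43,0],[0,0,0]]

```text
time: 31.65
tool_pos: [0.5511, 0.0386, 0.1658]
tool_rot: [-3.141, 0.0, 1.809]
contact_force: [-0.4, -0.6, -0.9]
opening: 0.0239
grip_force: 25.0
```

Emit:
send_rows:
  plan:
    - [[-1,-0.43,0],[0,0,0]]
    - [[-1,-0.43,0],[0,0,0]]
    - [[-1,-0.43,0],[0,0,0]]
    - [[-1,-0.43,0],[0,0,0]]
    - [[-1,-0.43,0],[0,0,0]]
    - [[-1,-0.43,0],[0,0,0]]
    - [[-1,-0.43,0],[0,0,0]]
    - [[-0.64,-0.23,0],[0,0,0.1]]
    - [[0,0,0],[0,0,0.1]]
    - [[0,0,0],[0,0,0.1]]

```text
time: 32.9
tool_pos: [0.5174, -0.1654, 0.1657]
tool_rot: [-3.141, -0.0, 1.332]
contact_force: [0.5, -0.3, -0.9]
opening: 0.0234
grip_force: 25.0
```

```bash
python3 - <<'E'
from h import *
to(.5181,-.1643,.0365)
E
```

```text
t 32.9 [ 0.5174 -0.1654  0.1657] [-180.    -0.    76.3] rows [0.05 0.02 5.17]
```

Emit:
send_rows:
  plan:
    - [[0.05,0,0.7],[0,0,0]]
    - [[0,0,1],[0,0,0]]
    - [[0,0,1],[0,0,0]]
    - [[0,0,1],[0,0,0]]
    - [[0,0,0.7],[0,0,0]]
    - [[0,0,0.4],[0,0,0]]
    - [[0,0,0.25],[0,0,0]]
    - [[0,0,0.12],[0,0,0]]
    - [[0,0,0],[0,0,0]]
    - [[0,0,0],[0,0,0]]

```text
time: 34.15
tool_pos: [0.5189, -0.1634, 0.0369]
tool_rot: [3.141, 0.0, 1.338]
contact_force: [-0.1, -0.6, -1.0]
opening: 0.0236
grip_force: 25.0
```

Emit:
send_rows:
  plan:
    - [[0,0,0],[0,0,0]]
    - [[0,0,0],[0,0,0]]
    - [[0,0,0],[0,0,0]]
    - [[0,0,0],[0,0,0]]
    - [[0,0,0],[0,0,0]]
    - [[0,0,-0.5],[0,0,0]]
    - [[0,0,-1],[0,0,0]]
    - [[0,0,-1],[0,0,0]]
    - [[0,0,-1],[0,0,0]]
    - [[0,0,-1],[0,0,0]]
  gripper: 0.2

```text
time: 35.4
tool_pos: [0.5186, -0.1633, 0.1508]
tool_rot: [3.141, 0.0, 1.338]
contact_force: [-0.4, -0.4, -0.7]
opening: 0.0551
grip_force: 0.0
```

```bash
python3 - <<'E'
from h import *
to(.5826,.1018,.13)
E
```

```text
t 35.4 [ 0.5186 -0.1633  0.1508] [179.9   0.   76.7] rows [10.91  0.05  0.83]
```

Emit:
send_rows:
  plan:
    - [[1,0,0],[0,0,0]]
    - [[1,0,0],[0,0,0]]
    - [[1,0,0],[0,0,0]]
    - [[1,0,0],[0,0,0]]
    - [[1,0,0],[0,0,0]]
    - [[1,0,0],[0,0,0]]
    - [[1,0,0],[0,0,0]]
    - [[1,0,0],[0,0,0]]
    - [[1,0,0],[0,0,0]]
    - [[1,0,0],[0,0,0]]

```text
time: 36.65
tool_pos: [0.5764, 0.0808, 0.15]
tool_rot: [3.141, -0.0, 1.338]
contact_force: [0.7, 0.6, -0.9]
opening: 0.0552
grip_force: 0.0
```

Emit:
send_rows:
  plan:
    - [[0.9,0.05,0],[0,0,-0.1]]
    - [[0,0,0],[0,0,-0.1]]
    - [[0,0,0],[0,0,-0.1]]
    - [[0,0,0.5],[0,0,0]]
    - [[0,0,0.3],[0,0,0]]
    - [[0,0,0],[0,0,0]]
    - [[0,0,0],[0,0,0]]
    - [[0,0,0],[0,0,0]]
    - [[0,0,0],[0,0,0]]
    - [[0,0,0],[0,0,0]]

```text
time: 37.9
tool_pos: [0.5826, 0.1016, 0.1291]
tool_rot: [3.141, -0.0, 1.809]
contact_force: [-0.4, -0.1, 0.4]
opening: 0.0551
grip_force: 0.0
```

```bash
python3 - <<'E'
from h import *
to(.5826,.1018,.044)
p,d=read_camera("wrist");cv2.imwrite("pics/w7.png",p)
E
```

```text
t 37.9 [0.5826 0.1016 0.1291] [180.   -0.  103.7] rows [0.01 0.   3.41]
```

View pics/w7.png

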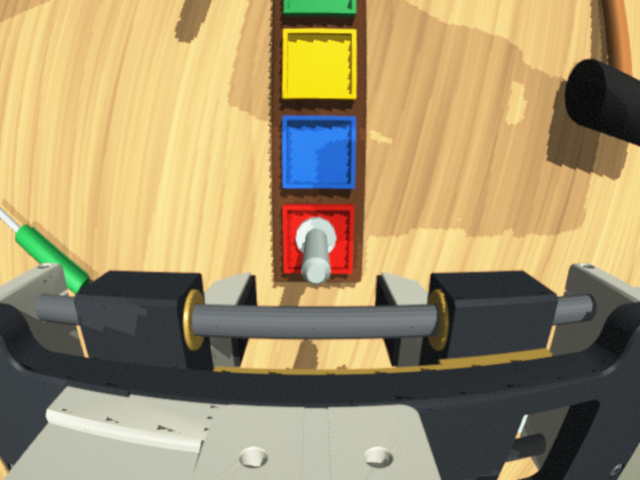

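The pin (316,260) is centred between the fingers. Descend 85 mm and close.

Emit:
send_rows:
  plan:
    - [[0,0,0.6],[0,0,0]]
    - [[0,0,1],[0,0,0]]
    - [[0,0,1],[0,0,0]]
    - [[0,0,0.5],[0,0,0]]
    - [[0,0,0.2],[0,0,0]]
    - [[0,0,0.1],[0,0,0]]
    - [[0,0,0],[0,0,0]]
    - [[0,0,0],[0,0,0]]
    - [[0,0,0],[0,0,0]]
    - [[0,0,0],[0,0,0]]

```text
time: 39.2
tool_pos: [0.5827, 0.1016, 0.0442]
tool_rot: [3.141, 0.0, 1.809]
contact_force: [-0.5, 0.5, -0.5]
opening: 0.0557
grip_force: 0.0
```

Emit:
send_rows:
  plan:
    - [[0,0,0],[0,0,0]]
    - [[0,0,0],[0,0,0]]
    - [[0,0,0],[0,0,0]]
    - [[0,0,0],[0,0,0]]
    - [[0,0,0],[0,0,0]]
    - [[0,0,0],[0,0,0]]
    - [[0,0,0],[0,0,0]]
    - [[0,0,0],[0,0,0]]
    - [[0,0,0],[0,0,0]]
    - [[0,0,0],[0,0,0]]
  gripper: -1
  force: 30

```text
time: 40.45
tool_pos: [0.5826, 0.1016, 0.044]
tool_rot: [3.141, -0.0, 1.809]
contact_force: [-0.6, 0.4, -0.3]
opening: 0.0154
grip_force: 30.0
```

Emit:
send_rows:
  plan:
    - [[0,0,-0.4],[0,0,0]]
    - [[0,0,-1],[0,0,0]]
    - [[0,0,-1],[0,0,0]]
    - [[0,0,-1],[0,0,0]]
    - [[0,0,-1],[0,0,0]]
    - [[-0.5,-0.26,-0.6],[0,0,0]]
    - [[-1,-0.52,0],[0,0,0]]
    - [[-1,-0.52,0],[0,0,0]]
    - [[-1,-0.52,0],[0,0,0]]
    - [[-1,-0.52,0],[0,0,0]]

```text
time: 41.7
tool_pos: [0.5514, -0.0232, 0.1689]
tool_rot: [-3.141, -0.0, 1.809]
contact_force: [-0.4, -0.1, -1.7]
opening: 0.0152
grip_force: 30.0
```

Emit:
send_rows:
  plan:
    - [[-1,-0.52,0],[0,0,0]]
    - [[-1,-0.52,0],[0,0,0]]
    - [[-0.9,-0.46,0],[0,0,0.1]]
    - [[0,0,0],[0,0,0.1]]
    - [[0,0,0],[0,0,0.1]]
    - [[0,0,0],[0,0,0]]
    - [[0,0,0],[0,0,0]]
    - [[0,0,0],[0,0,0]]
    - [[0,0,0],[0,0,0]]
    - [[0,0,0],[0,0,0]]

```text
time: 42.95
tool_pos: [0.533, -0.1008, 0.169]
tool_rot: [-3.142, -0.0, 1.339]
contact_force: [0.3, 0.2, -1.8]
opening: 0.0154
grip_force: 30.0
```

```bash
python3 - <<'E'
from h import *
to(.5331,-.1010,.0397)
p,d=read_camera("scene");cv2.imwrite("pics/s8.png",cv2.resize(p[140:300,120:520],None,fx=2,fy=2))
E
```

```text
t 42.95 [ 0.533  -0.1008  0.169 ] [-180.    -0.    76.7] rows [-0.01  0.    5.17]
```

View pics/s8.png

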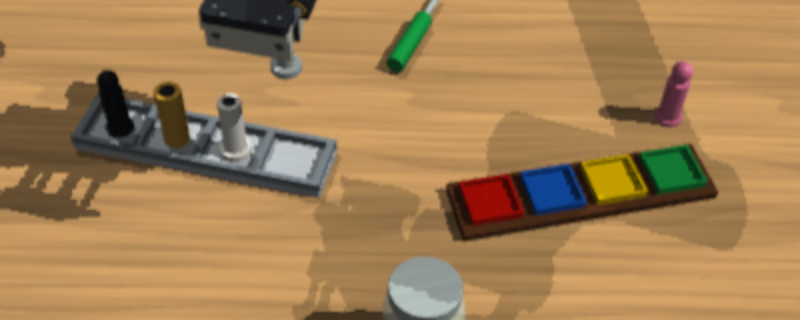

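Finial, bush and sleeve stand in the rack (crop 115/172/232), and the pin hangs upright in the gripper (287,65) above the last pocket. Lowering.

Emit:
send_rows:
  plan:
    - [[0,0,0.7],[0,0,0]]
    - [[0,0,1],[0,0,0]]
    - [[0,0,1],[0,0,0]]
    - [[0,0,1],[0,0,0]]
    - [[0,0,0.7],[0,0,0]]
    - [[0,0,0.4],[0,0,0]]
    - [[0,0,0.25],[0,0,0]]
    - [[0,0,0.1],[0,0,0]]
    - [[0,0,0],[0,0,0]]
    - [[0,0,0],[0,0,0]]

```text
time: 44.25
tool_pos: [0.5333, -0.1009, 0.0407]
tool_rot: [3.141, 0.0, 1.338]
contact_force: [-0.0, 0.3, -0.2]
opening: 0.0158
grip_force: 30.0
```

Emit:
send_rows:
  plan:
    - [[0,0,0],[0,0,0]]
    - [[0,0,0],[0,0,0]]
    - [[0,0,0],[0,0,0]]
    - [[0,0,0],[0,0,0]]
    - [[0,0,0],[0,0,0]]
    - [[0,0,-0.5],[0,0,0]]
    - [[0,0,-1],[0,0,0]]
    - [[0,0,-1],[0,0,0]]
    - [[0,0,-1],[0,0,0]]
    - [[0,0,-1],[0,0,0]]
  gripper: 0.2

```text
time: 45.5
tool_pos: [0.5331, -0.1009, 0.1545]
tool_rot: [3.141, 0.0, 1.338]
contact_force: [0.2, -0.4, -0.2]
opening: 0.055
grip_force: 0.0
```

Emit:
send_rows:
  plan:
    - [[0,0,-1],[0,0,0]]
    - [[0,0,-1],[0,0,0]]
    - [[0,-1,-0.5],[0,0,0]]
    - [[0,-1,0],[0,0,0]]
    - [[0,-1,0],[0,0,0]]
    - [[0,-1,0],[0,0,0]]
    - [[0,0,0],[0,0,0]]
    - [[0,0,0],[0,0,0]]
    - [[0,0,0],[0,0,0]]
    - [[0,0,0],[0,0,0]]

```text
time: 46.75
tool_pos: [0.4361, -0.0779, 0.2151]
tool_rot: [-3.141, -0.0, 1.338]
contact_force: [0.1, 0.1, -0.3]
opening: 0.0548
grip_force: 0.0
```

```bash
python3 - <<'E'
from h import *
p,d=read_camera("scene");cv2.imwrite("pics/s9.png",p)
E
```

```text
(no output)
```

View pics/s9.png

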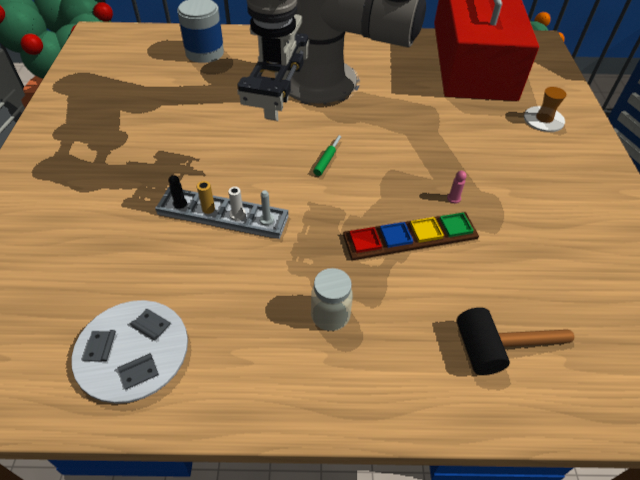

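All four parts stand in the rack (178/205/235/266, about row 200), the dishes are empty, the jar is where it was, and the arm is clear.

```bash
python3 -c "
from cell import robot
print(robot.hand_in())"
```

```text
the job is handed in; nothing more can be done
None
```

All four parts now stand upright in the rack in reverse order (from the robot's left: pin, sleeve, bush, finial), the jar was not touched, and the job was handed in after about 47 s; no verdict came back.

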